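Fit the cell and test the stop bar

ROBOT

A 6-joint arm with a two-finger parallel gripper is mounted at the origin on the work surface. World frame = base frame: x ahead of the robot, y to its left, z up, the work surface at z = 0. Lengths are in m, angles in rad, forces in N, time in s.
With the tool pointing down it reaches from about 0.3 to 0.775 m from the base axis. Payload 14.6 kg.
Tool frame: the origin (TCP) lies at the very end of the fingers, on their centre line; the grasp point (between the pads) lies 19 mm behind it; z points along the fingers, x is the direction in which the jaws open and shut, and the axes are right-handed (so a half turn about z gives the same grasp; the last joint's range is limited). The gripper opens to 94 mm and grips with 3 to 60 N. Pads are 16 mm wide; open, the fingers measure 119 mm over their backs; the gripper's body (75 mm by 177 mm) begins 78 mm behind the grasp point.
Start: joints at [-0.067, 0.3, 1.521, -0, 1.321, -0.067], TCP at [0.55, -0, 0.205] pointing down, gripper open.
Joint ranges: [-3.03, 3.03], [-0.79, 2.21], [0.23, 2.52], [-1.04, 4.18], [0, 3.07], [-2.55, 2.55]. Speed limits (rad/s): [2.22, 2.22, 2.57, 3.14, 3.14, 3.14].

INTERFACE

Orientations are given as a unit quaternion [x, y, z, w].
In Python, from rig import ctrl gives the robot as it stands.
- The arm moves only by the tool play_rows, never from a script. Its argument "targets" is a list of rows, each an object with "fingers": the closure, from 0 (fully open) to 1 (shut); "linear": the shift along the tool's x, y, z in cm, a list of three; "delta_rot": the turn, a rotation vector about the tool's x, y, z in degrees, a list of three. A call has exactly 8 rows; each row shifts and turns the commanded pose from where the row before left it, along the tool's axes as they then stand; what a row does not reach is not made up. A row lasts 1/8 s, in which the tool goes at most 62.5 mm and 10.7 degrees, less where a joint would pass 70% of its speed; a pose out of reach is approached as far as the arm can. A call with a gripper value outside its range is refused whole. The fingers move at their own pace and stop on an object; the grip force is fixed at half the most. Time passes only in rows, so rows that do not move let the fingers close, or fill a call up. It gives the time, the measured TCP pose, the force and the opening at its end, in the units of the state.
- ctrl.sense(): the state, without advancing time (a new reading comes with each control period).
- ctrl.camera(name): name is "scene" or "side" or "wrist"; returns a dict with "color" (480x640x3 uint8, blue, green, red), "intrinsics" (3x3 intrinsics, pixels), "camera_from_world" (4x4, takes a point from world to camera coordinates). Camera axes: x right, y down, z forward; pixel columns grow to the right and rows downward; lengths in m; the calibration is good to about 2 mm. A picture is of the moment at which its call begins. There is no depth.
- ctrl.sign_off(): hands the job in, once; it reports no verdict.
The state is a dict: "clock": time; "joints": joint angles; "joint_vel": joint speeds; "joint_torque": joint torques, N m; "ee_pos": TCP position; "orientation": TCP orientation; "force": force on the tool from outside, world axes, zero at the start; "ft_torque": the same for the moment, N m; "width": finger opening in m.
Only numpy, scipy, OpenCV 4.12 (cv2) and the standard library are available. Lean on these libraries where they do the work, as an engineer would, in place of code of your own. Each camera call takes 0.05 s, during which the arm holds its last target. There are 200 camera calls.

TASK

Put the machine stop bar back in service: take the big blue cell from its wooden cradle and fit it in the battery dock, pressing its flat minus end against the coil spring and then rolling the copper-banded plus end down past the retaining lip until the cell lies fully home in both supports, and let go of it. Then test the switch: press the long red bar near its centre, so that both ends travel evenly, fully in, hold it there for about a second, and let it come back out. Leave everything else where it is.

Things in the scene. Friction and masses are not known exactly. Their poses are not given: they have to be found in the camera images.
- cell: Large battery cell, 34 mm in diameter, body 90 mm long, 0.2 kg, blue with a copper band round the plus end, where a steel nub 12 mm across stands 4 mm out. Origin at the centre of the 90 mm body; x axis along the cell to the plus end. Starts lying level in the wooden cradle, plus end roughly away from the robot, axis 40 mm above the table.
- cell_plus (a point): Tip of the cell's plus nub, 49 mm from the cell's origin along its +x.
- cell_minus (a point): Centre of the cell's flat minus end, 45 mm from the cell's origin along its -x.
- cradle: Fixed wooden cradle 110 x 56 mm, base plate 10 mm thick, with two V supports (10 mm thick along x, 50 mm wide, tops 38 mm above the table) 68 mm apart; the 58 mm between them is open for fingers. Origin: centre of its underside; x along the cell. It and the dock may swap places.
- dock: Fixed black battery dock, 160 x 56 mm, open above. Origin on the table below the centre of a fitted cell; its +x (roughly away from the robot) points from spring to lip. Base plate 10 mm thick. Two V supports, 50 mm wide, tops 38 mm above the table, at x -44 to -34 and 22 to 34 mm, middle open for fingers. Grey spring housing at x -102 to -73, 63 mm high.
- dock_lip (a point): Middle of the lower edge of the yellow retaining lip: 41.5 mm along the dock's +x, 59.5 mm above the table. The lip is 22 mm wide and 5 mm thick and reaches back over the cell from a yellow end wall (inner face at dock x = 49 mm, 44 mm wide, 64.5 mm high).
- dock_seat (a point): Where the centre (origin) of the fully fitted cell belongs: on the dock's centre line, 40 mm above the table; axes as the dock's. Fitted, the cell's x axis points along +x here, its nub touches the end wall and its shoulder is under the lip.
- spring (a joint): Coil spring compression in m, 0 to 0.027; about 3 N starts it, then 450 N/m. Its flat steel contact plate (22 mm wide, 26 to 62 mm above the table) has its face at dock x = -40 mm when free and moves towards -x. A fitted cell keeps it at 0.005. Held 35 to 40 degrees minus end down, the cell clears the lip; swinging down it needs 97 mm between plate and lip: compress 0.016 to 0.024.
- console: Fixed green stop-bar console, 250 mm wide (y), 160 mm deep. Origin: centre of its underside; front is -x, to the robot. Its upper face slopes 35 degrees, looking up and to the robot, and carries the red bar. A white lamp tube 28 mm thick runs above along y at x = 18 mm, 225 mm above the table, in the way of a gripper coming straight down: come in along the slope's normal.
- bar_face (a point): Centre of the outer face of the long red bar switch (190 mm along y, 32 mm across the slope, 14 mm thick). Its z axis is the outward normal of the bar (35 degrees from vertical, leaning towards the robot), y along the bar. With the bar out it lies 18 mm in front of and 110 mm above the console's origin. Press along its -z.
- bar_travel (a joint): How far the bar is pushed in, m: 0 out, 0.010 fully in (hard stop). It springs back. About 3 N starts it and 9 N holds it fully in.
- bar_rock (a joint): Rocking of the bar about its middle, rad, 0 when both ends are level, stops at +-0.08. Springy (3.4 N m/rad): pressing 17 mm off centre rocks the fully pressed bar about 0.045.
- screwdriver: bystander: screwdriver, 190 mm, lying near the middle front. Leave it where it is.
- hammer: bystander: hammer, about 245 mm long, lying far out at one side. Leave it where it is.
- wrench: bystander: open wrench, 180 mm, lying. Leave it where it is.
- oil: bystander: yellow oil bottle, 60 mm across, 150 mm tall. Leave it where it is.
- grease: bystander: grey grease tin with blue cap, 72 mm across, 72 mm tall. Leave it where it is.
- offcut: bystander: aluminium offcut 90 x 50 x 12 mm, lying flat. Leave it where it is.
- spray: bystander: blue spray can with white cap, 64 mm across, 180 mm tall. Leave it where it is.
Mind the look-alikes: they are no part of the job. What is meant by the cell is not turquoise or yellow, and is the smaller of those in its own colour.

How it is judged:
By the outcome, as a careful person would: the job done as asked, in the order asked, and still so for the second after the job is handed in, with the robot touching nothing.
It also fails if it takes over 58 s, if anything falls off the work surface, if the arm or the gripper's body presses on something with over 40 N, if the wrist force passes 120 N, or if a joint passes its speed limit or range.

## Working session

There is one attempt and no reset: what is moved stays moved. The work goes in short steps, Python scripts to look and compute and a tool call to move; the robot and the scene stay as the last step left them, time stands still between calls to the robot, and variables do not carry over. Pictures are saved under pics/ and viewed, about 8 in all and at most 12, crops included, and the job is handed in when it is done.

Besides the shell and the picture viewer there is one more tool, called after "Call:" as name([rows], argument=value, ...), one row to a line, values as JSON. play_rows: Moves the arm, as the interface text tells. Its arguments: {"type":"object","properties":{"targets":{"type":"array","items":{"type":"object","properties":{"fingers":{"type":"number"},"linear":{"type":"array","items":{"type":"number"}},"delta_rot":{"type":"array","items":{"type":"number"}}}}}},"required":["targets"]}

```bash
ls; mkdir -p pics; python3 - <<'E'
from rig import ctrl
import cv2,numpy as np
s=ctrl.sense();print({k:np.round(v,3).tolist() for k,v in s.items()})
for n in("scene","side","wrist"):
    c=ctrl.camera(n);cv2.imwrite(f"pics/{n}0.png",c["color"]);np.savez(f"pics/{n}0.npz",K=c["intrinsics"],T=c["camera_from_world"])
    T=c["camera_from_world"];print(n,np.round(-T[:3,:3].T@T[:3,3],3),np.round(T[2,:3],2),c["intrinsics"][0,0])
E
```

```text
pics
{'clock': 0.0, 'joints': [-0.067, 0.3, 1.522, 0.0, 1.321, -0.067], 'joint_vel': [-0.0, -0.001, -0.0, 0.0, -0.001, 0.0], 'joint_torque': [-0.002, -53.181, -35.274, 0.071, 0.024, -0.0], 'ee_pos': [0.55, -0.0, 0.205], 'orientation': [1.0, -0.0, -0.001, -0.0], 'force': [-1.232, 0.257, 0.072], 'ft_torque': [0.024, 0.02, 0.023], 'width': 0.094}
scene [ 1.312 -0.74   1.215] [-0.52  0.47 -0.71] 613.4335089286182
side [-0.117 -0.601  1.052] [ 0.48  0.46 -0.75] 484.084442112127
wrist [0.551 0.085 0.384] [-0.   -0.29 -0.96] 340.44032672521837
```

View pics/scene0.png

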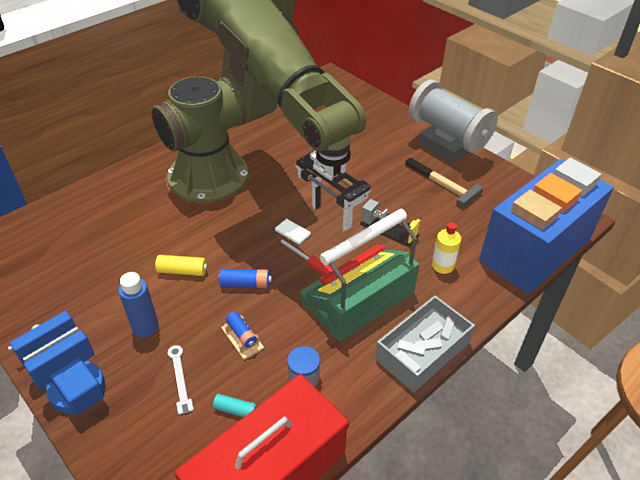

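View pics/side0.png

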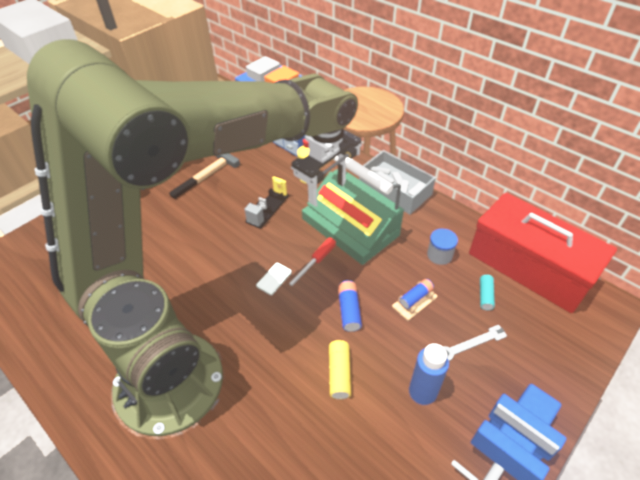

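Scene view candidates for the cell are:
- blue cell in the cradle (240,330), side view (413,296)
- larger blue cell lying on the table (245,279)
- yellow cell (181,265)
- turquoise cell (235,405)

I choose the one in the cradle, which is the smaller blue. The dock is at side view (267,200). Next is a close crop to check this, plus measurements.

```bash
cat > h.py <<'E'
import cv2,numpy as np
from scipy.spatial.transform import Rotation as R
def load(n): d=np.load(f"pics/{n}.npz");return d["K"],d["T"],cv2.imread(f"pics/{n}.png")
def snap(cam,n):
    from rig import ctrl
    c=ctrl.camera(cam);cv2.imwrite(f"pics/{n}.png",c["color"]);np.savez(f"pics/{n}.npz",K=c["intrinsics"],T=c["camera_from_world"])
    return load(n)
def ray(K,T,uv,z):
    d=T[:3,:3].T@np.linalg.solve(K,np.r_[uv,1]);o=-T[:3,:3].T@T[:3,3];return o+d*(z-o[2])/d[2]
def proj(K,T,P):
    p=K@(T[:3,:3]@np.asarray(P,float)+T[:3,3]);return p[:2]/p[2]
def st():
    from rig import ctrl
    s=ctrl.sense();print({k:np.round(s[k],4).tolist() for k in("clock","joints","ee_pos","orientation","force","ft_torque","width")});return s
E
python3 - <<'E'
from h import *
out=[]
for n,bs in(("scene0",[(205,300,80,60),(350,190,80,60)]),("side0",[(375,265,80,60),(235,170,80,60)])):
    K,T,im=load(n)
    for x,y,w,h in bs:
        out.append(cv2.resize(im[y:y+h,x:x+w],(400,300),interpolation=cv2.INTER_CUBIC))
    x,y,w,h=bs[0]
    hsv=cv2.cvtColor(im[y:y+h,x:x+w],cv2.COLOR_BGR2HSV)
    b=cv2.inRange(hsv,(105,120,40),(130,255,255))
    c=max(cv2.findContours(b,0,1)[0],key=cv2.contourArea)
    r=cv2.minAreaRect(c);p=cv2.boxPoints(r)+[x,y];print(n,r,[ray(K,T,q,.04).round(3).tolist() for q in p], ray(K,T,np.add(r[0],[x,y]),.04).round(3))
cv2.imwrite("pics/crop1.png",np.vstack([np.hstack(out[:2]),np.hstack(out[2:])]))
# guesses of dock ends
K,T,_=load("side0");print("lip",ray(K,T,(279,185),.06),"housing",ray(K,T,(254,205),.063))
E
```

```text
scene0 ((31.843868255615234, 23.697025299072266), (25.302995681762695, 14.023347854614258), 52.4314079284668) [[0.504, -0.306, 0.04], [0.501, -0.27, 0.04], [0.573, -0.279, 0.04], [0.575, -0.313, 0.04]] [ 0.539 -0.292  0.04 ]
side0 ((39.75384521484375, 28.9692325592041), (11.75257682800293, 23.50515365600586), 52.12501525878906) [[0.526, -0.273, 0.04], [0.594, -0.282, 0.04], [0.582, -0.312, 0.04], [0.515, -0.302, 0.04]] [ 0.553 -0.292  0.04 ]
lip [0.59694887 0.23956105 0.06      ] housing [0.48612941 0.23008024 0.063     ]
```

View pics/crop1.png

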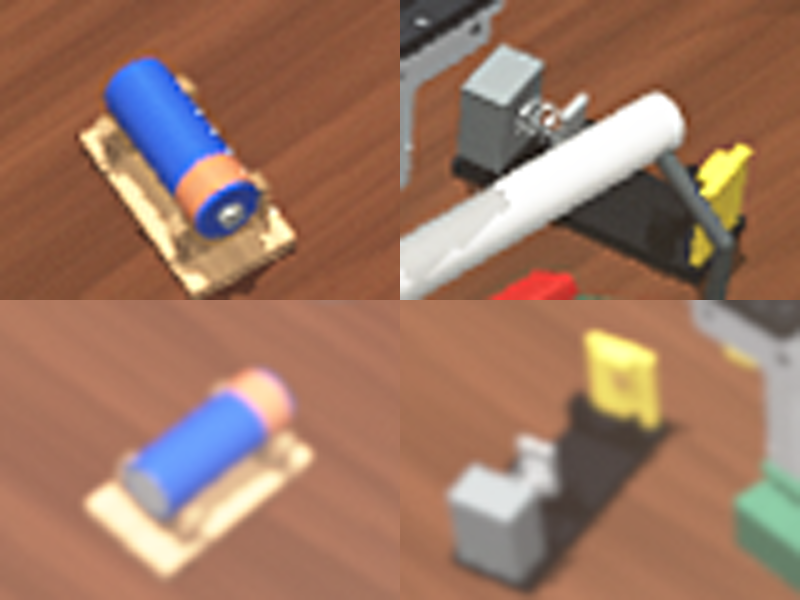

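The crop confirms the choice: blue body, copper band at the far end, lying in the wooden cradle (side view about (415,294)). The dock shows its grey housing nearest the robot and the yellow lip at the far end. I'll turn the tool so the jaws lie across y, then look from close by.

Call:
play_rows([
  {"fingers": 0, "linear": [0, -2, -0.5], "delta_rot": [0, 0, -10]},
  {"fingers": 0, "linear": [0, -2, -0.5], "delta_rot": [0, 0, -10]},
  {"fingers": 0, "linear": [0, -2, -0.5], "delta_rot": [0, 0, -10]},
  {"fingers": 0, "linear": [0, -2, -0.5], "delta_rot": [0, 0, -10]},
  {"fingers": 0, "linear": [0, -1, -0.5], "delta_rot": [0, 0, -10]},
  {"fingers": 0, "linear": [0, 0, 0], "delta_rot": [0, 0, -10]},
  {"fingers": 0, "linear": [0, 0, 0], "delta_rot": [0, 0, -10]},
  {"fingers": 0, "linear": [0, 0, 0], "delta_rot": [0, 0, -10]},
])

```text
clock: 1.15
ee_pos: [0.5231, 0.0835, 0.2302]
orientation: [0.764, 0.645, -0.0, -0.0]
force: [1.0, 0.8, 0.3]
width: 0.0937
```

```bash
python3 - <<'E'
from h import *
s=st();print(R.from_quat(s["orientation"]).as_matrix().round(3))
for n,box in(("side0",(300,170,110,90)),("scene0",(280,230,140,60))):
    K,T,im=load(n);x,y,w,h=box
    hsv=cv2.cvtColor(im[y:y+h,x:x+w],cv2.COLOR_BGR2HSV)
    r=cv2.inRange(hsv,(0,170,80),(6,255,255))|cv2.inRange(hsv,(174,170,80),(180,255,255))
    for c in cv2.findContours(r,0,1)[0]:
        if cv2.contourArea(c)>40:
            q=cv2.minAreaRect(c);print(n,q[1:], [ray(K,T,p+np.array([x,y]),.11).round(3).tolist()[:2] for p in cv2.boxPoints(q)])
E
```

```text
{'clock': 1.15, 'joints': [0.0891, 0.2363, 1.5432, 0.0, 1.3625, -1.313], 'ee_pos': [0.5231, 0.0835, 0.2302], 'orientation': [0.7642, 0.645, -0.0002, -0.0001], 'force': [1.0129, 0.827, 0.261], 'ft_torque': [0.0254, -0.0447, 0.0072], 'width': 0.0937}
[[ 0.168  0.986 -0.   ]
 [ 0.986 -0.168 -0.   ]
 [-0.    -0.    -1.   ]]
scene0 ((32.640316009521484, 16.398244857788086), 51.34019470214844) [[0.545, -0.082], [0.541, -0.036], [0.635, -0.056], [0.638, -0.1]]
scene0 ((8.541985511779785, 51.62330627441406), 58.671302795410156) [[0.613, -0.038], [0.622, 0.107], [0.647, 0.097], [0.637, -0.046]]
```

Call:
play_rows([
  {"fingers": 0, "linear": [0, 0, 0], "delta_rot": [0, 0, -9.7]},
  {"fingers": 0, "linear": [2.5, 0, 0], "delta_rot": [0, 0, 0]},
  {"fingers": 0, "linear": [2.5, 0, 0], "delta_rot": [0, 0, 0]},
  {"fingers": 0, "linear": [2.5, 0, 0], "delta_rot": [0, 0, 0]},
  {"fingers": 0, "linear": [2.5, 0, 0], "delta_rot": [0, 0, 0]},
  {"fingers": 0, "linear": [2, 0, 0], "delta_rot": [0, 0, 0]},
  {"fingers": 0, "linear": [0, 0, 0], "delta_rot": [0, 0, 0]},
  {"fingers": 0, "linear": [0, 0, 0], "delta_rot": [0, 0, 0]},
])

```text
clock: 2.15
ee_pos: [0.5239, 0.2029, 0.2303]
orientation: [0.709, 0.705, -0.0, 0.0]
force: [-0.1, 0.2, -0.9]
width: 0.0939
```

```bash
python3 - <<'E'
from h import *
snap("wrist","w1");st()
E
```

```text
{'clock': 2.2, 'joints': [0.3041, 0.3086, 1.4514, -0.0001, 1.3818, -1.2608], 'ee_pos': [0.524, 0.2027, 0.2304], 'orientation': [0.7092, 0.705, -0.0001, 0.0], 'force': [0.1079, -0.6003, -0.4211], 'ft_torque': [0.0917, -0.0458, -0.0505], 'width': 0.0938}
```

View pics/w1.png

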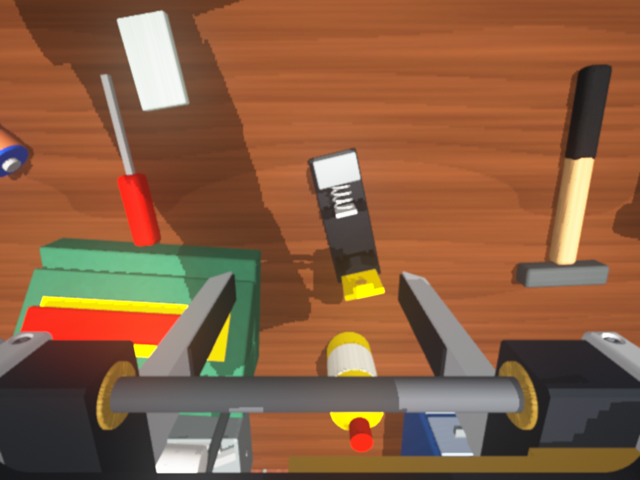

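The wrist view shows the grey housing top at (337,170), the spring and plate at (344,200), the yellow lip at (362,284), and the oil bottle below that. I'll measure the dock, and the bar with it.

```bash
python3 - <<'E'
from h import *
K,T,im=load("w1");print(np.round(-T[:3,:3].T@T[:3,3],3),T[:3,:3].round(2).tolist())
hsv=cv2.cvtColor(im,cv2.COLOR_BGR2HSV)
def pts(m,box,name,z):
    x,y,w,h=box;mm=m[y:y+h,x:x+w];c=max(cv2.findContours(mm,0,1)[0],key=cv2.contourArea)
    q=cv2.minAreaRect(c);b=cv2.boxPoints(q)+[x,y];print(name,cv2.contourArea(c),b.round(1).tolist(),[ray(K,T,p,z).round(4).tolist()[:2] for p in b],ray(K,T,b.mean(0),z).round(4))
pts(cv2.inRange(hsv,(0,0,150),(180,60,255)),(300,140,80,47),"housing",.063)
pts(cv2.inRange(hsv,(20,120,120),(35,255,255)),(330,262,65,45),"lip",.0645)
pts(cv2.inRange(hsv,(0,200,120),(6,255,255)),(10,280,160,90),"bar",.11)
cv2.imwrite("pics/crop2.png",cv2.resize(im[140:310,290:410],(564,800))[:, :])
cv2.imwrite("pics/crop2.png",cv2.resize(im[140:310,290:410],(420,595),interpolation=cv2.INTER_CUBIC))
E
```

```text
[0.441 0.204 0.409] [[0.01, 1.0, -0.0], [0.96, -0.0, 0.29], [0.29, -0.0, -0.96]]
housing 1178.5 [[312.1, 161.5], [354.5, 150.9], [362.4, 182.6], [320.1, 193.2]] [[0.4675, 0.1991], [0.4574, 0.241], [0.4888, 0.2499], [0.4994, 0.2069]] [0.478  0.2243 0.063 ]
lip 951.5 [[339.4, 275.6], [379.5, 267.0], [385.1, 292.9], [345.0, 301.5]] [[0.5901, 0.2279], [0.5802, 0.2714], [0.6113, 0.2791], [0.6217, 0.2346]] [0.6006 0.2533 0.0645]
bar 3931.5 [[20.6, 337.3], [22.4, 305.8], [169.7, 314.5], [167.9, 346.0]] [[0.6363, -0.0962], [0.6009, -0.0853], [0.6111, 0.0578], [0.6471, 0.0512]] [ 0.6236 -0.0184  0.11  ]
```

View pics/crop2.png

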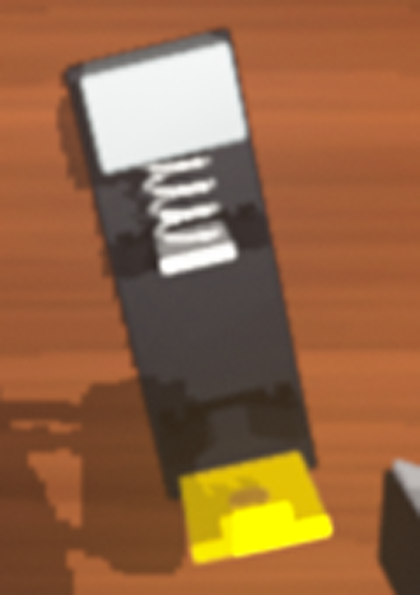

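```bash
python3 - <<'E'
from h import *
K,T,im=load("w1")
f=lambda u,v,z:ray(K,T,(290+u/3.5,140+v/3.5),z)[:2]
lip=f(254,508,.0645);pl=f(200,266,.062);h=np.array([.478,.2243])
wl=f(193,562,.0645);wr=f(331,533,.0645)
a=np.arctan2(*(lip-h)[::-1]);a2=np.arctan2(*(lip-pl)[::-1]);w=wr-wl
print(lip,pl,"lip-h",np.linalg.norm(lip-h),"(129)",np.linalg.norm(lip-pl),"(81.5)",a,a2,"wall yaw",np.arctan2(-w[0],w[1]),np.linalg.norm(w))
d=np.array([np.cos(a),np.sin(a)]);print("origin from lip",lip-d*.0415,"plate",pl+d*.04,"housing",h+d*.0875)
E
```

```text
[0.60172297 0.25368945] [0.52369952 0.23521966] lip-h 0.12716568904623374 (129) 0.08017974805892873 (81.5) 0.2332199050721287 0.23244220356833467 wall yaw 0.2249811543665431 0.04485235082640922
origin from lip [0.56134649 0.24409832] plate [0.56261661 0.24446412] housing [0.56313114 0.24452225]
```

Call:
play_rows([
  {"fingers": 0, "linear": [-6, 0, 0], "delta_rot": [0, 0, 0]},
  {"fingers": 0, "linear": [-6, 0, 0], "delta_rot": [0, 0, 0]},
  {"fingers": 0, "linear": [-6, 0, 0], "delta_rot": [0, 0, 0]},
  {"fingers": 0, "linear": [-6, 0, 0], "delta_rot": [0, 0, 0]},
  {"fingers": 0, "linear": [-6, 0, 0], "delta_rot": [0, 0, 0]},
  {"fingers": 0, "linear": [-6, 0.5, 1], "delta_rot": [0, 0, 2]},
  {"fingers": 0, "linear": [-6, 0.5, 2], "delta_rot": [0, 0, 3]},
  {"fingers": 0, "linear": [-6, 1, 2], "delta_rot": [0, 0, 3]},
])

```text
clock: 3.2
ee_pos: [0.5332, -0.2778, 0.181]
orientation: [0.757, 0.653, 0.0, 0.0]
force: [0.8, 1.0, 0.2]
width: 0.0941
```

```bash
python3 - <<'E'
from h import *
K,T,im=snap("wrist","w2");s=st();print(R.from_quat(s["orientation"]).as_matrix().round(3).tolist())
hsv=cv2.cvtColor(im,cv2.COLOR_BGR2HSV)
for nm,lo,hi in(("blue",(105,120,40),(130,255,255)),("copper",(4,90,150),(14,190,255))):
    for c in cv2.findContours(cv2.inRange(hsv,lo,hi),0,1)[0]:
        if cv2.contourArea(c)>300:
            q=cv2.minAreaRect(c);b=cv2.boxPoints(q);print(nm,cv2.contourArea(c),b.round(0).tolist(),[ray(K,T,p,.04).round(4).tolist()[:2] for p in b])
E
```

```text
{'clock': 3.25, 'joints': [-0.5495, 0.4408, 1.3952, -0.0014, 1.3083, -1.966], 'ee_pos': [0.5318, -0.2832, 0.1775], 'orientation': [0.7594, 0.6506, -0.0011, -0.0011], 'force': [0.2632, -5.4637, -3.4405], 'ft_torque': [-0.0435, -0.0895, 0.0589], 'width': 0.0939}
[[0.153, 0.988, -0.003], [0.988, -0.153, 0.0], [-0.0, -0.003, -1.0]]
blue 1273.5 [[332.0, 412.0], [395.0, 412.0], [395.0, 438.0], [332.0, 438.0]] [[0.7608, -0.2929], [0.7715, -0.2204], [0.81, -0.2235], [0.799, -0.2981]]
blue 1878.5 [[285.0, 209.0], [315.0, 209.0], [315.0, 278.0], [285.0, 278.0]] [[0.5152, -0.3052], [0.5194, -0.2768], [0.5904, -0.2874], [0.5859, -0.3177]]
blue 5977.5 [[324.0, 70.0], [360.0, 25.0], [447.0, 95.0], [411.0, 140.0]] [[0.4007, -0.2513], [0.3716, -0.2171], [0.436, -0.1479], [0.4691, -0.1814]]
blue 11720.5 [[-10.0, 100.0], [0.0, -2.0], [153.0, 13.0], [143.0, 115.0]] [[0.3813, -0.544], [0.3093, -0.5034], [0.338, -0.3835], [0.4132, -0.4148]]
copper 4331.5 [[318.0, 413.0], [472.0, 413.0], [472.0, 455.0], [318.0, 455.0]] [[0.7598, -0.3093], [0.7861, -0.1318], [0.8501, -0.1328], [0.8226, -0.3185]]
copper 716.5 [[172.0, 415.0], [279.0, 403.0], [280.0, 415.0], [173.0, 427.0]] [[0.7373, -0.4784], [0.7392, -0.3518], [0.7568, -0.3534], [0.7551, -0.4817]]
copper 816.0 [[273.0, 191.0], [329.0, 189.0], [332.0, 294.0], [277.0, 296.0]] [[0.4965, -0.313], [0.5027, -0.261], [0.6111, -0.2727], [0.6045, -0.3299]]
copper 27045.0 [[215.0, 339.0], [476.0, 65.0], [608.0, 190.0], [347.0, 465.0]] [[0.6456, -0.405], [0.4155, -0.1225], [0.5419, -0.0009], [0.843, -0.2855]]
copper 6425.0 [[584.0, 42.0], [639.0, 42.0], [639.0, 211.0], [584.0, 211.0]] [[0.4113, -0.0328], [0.4181, 0.0128], [0.567, 0.0308], [0.5593, -0.0215]]
copper 72128.0 [[-42.0, 336.0], [27.0, -46.0], [325.0, 8.0], [256.0, 389.0]] [[0.6006, -0.6776], [0.2842, -0.4703], [0.3547, -0.2441], [0.7161, -0.374]]
```

View pics/w2.png

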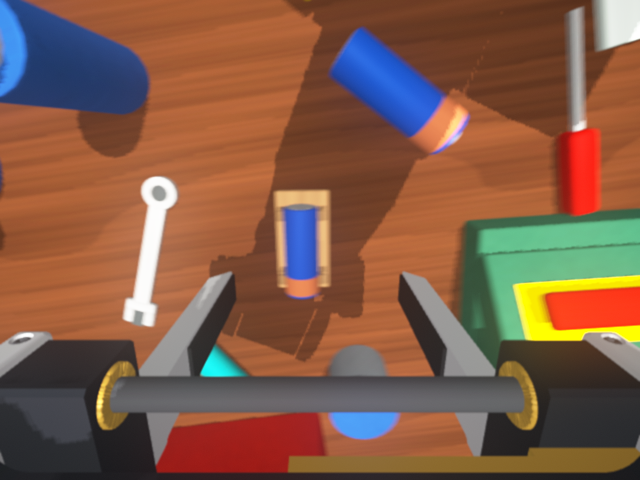

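The wrist view shows the cell at (302,250) in its cradle, copper end at (302,290). The big blue look-alike is at (400,90). Next I compute its centre and where the TCP should go.

```bash
python3 - <<'E'
from h import *
K,T,im=load("w2")
print(np.round(-T[:3,:3].T@T[:3,3],3))
hsv=cv2.cvtColor(im,cv2.COLOR_BGR2HSV)
print(hsv[200:216,301].tolist());print(hsv[288:304,302].tolist())
print([hsv[250,x].tolist() for x in list(range(280,290))+list(range(312,322))])
a=ray(K,T,(301,210),.057);b=ray(K,T,(302.5,298),.057);print(a,b,np.linalg.norm(a-b),(a+b)/2,np.arctan2(*(b-a)[1::-1]))
s=st()
Rm=R.from_quat(s["orientation"]).as_matrix();print(Rm.T@(np.r_[((a+b)/2)[:2],.021]-s["ee_pos"]))
E
```

```text
[ 0.451 -0.265  0.36 ]
[[17, 122, 229], [17, 122, 229], [16, 118, 226], [15, 97, 197], [12, 48, 153], [9, 19, 134], [9, 14, 132], [7, 17, 133], [168, 10, 132], [117, 46, 150], [114, 124, 179], [112, 176, 207], [112, 187, 221], [111, 186, 223], [111, 186, 223], [111, 186, 223]]
[[10, 159, 238], [11, 159, 238], [11, 159, 238], [11, 159, 237], [11, 160, 238], [10, 160, 238], [11, 161, 238], [10, 156, 237], [0, 101, 215], [135, 96, 178], [118, 133, 173], [135, 93, 113], [5, 124, 113], [9, 157, 120], [9, 156, 121], [9, 156, 119]]
[[17, 118, 234], [16, 111, 235], [13, 97, 227], [9, 74, 209], [176, 50, 189], [146, 45, 166], [128, 79, 175], [117, 134, 185], [113, 181, 193], [112, 188, 198], [113, 187, 190], [113, 185, 186], [113, 177, 179], [116, 133, 171], [127, 81, 163], [149, 45, 153], [176, 51, 174], [10, 82, 200], [13, 100, 214], [16, 114, 228]]
[ 0.51478463 -0.28885859  0.057     ] [ 0.60231605 -0.3015541   0.057     ] 0.08844730176908853 [ 0.55855034 -0.29520635  0.057     ] -0.14403505764538171
{'clock': 3.25, 'joints': [-0.5495, 0.4408, 1.3952, -0.0014, 1.3083, -1.966], 'ee_pos': [0.5318, -0.2832, 0.1775], 'orientation': [0.7594, 0.6506, -0.0011, -0.0011], 'force': [0.2632, -5.4637, -3.4405], 'ft_torque': [-0.0435, -0.0895, 0.0589], 'width': 0.0939}
[-0.00772925  0.02877245  0.15638955]
```

Call:
play_rows([
  {"fingers": 0, "linear": [-0.4, 1.5, 1], "delta_rot": [0, 0, 0]},
  {"fingers": 0, "linear": [-0.4, 1.4, 2], "delta_rot": [0, 0, 0]},
  {"fingers": 0, "linear": [0, 0, 3], "delta_rot": [0, 0, 0]},
  {"fingers": 0.2, "linear": [0, 0, 3], "delta_rot": [0, 0, 0]},
  {"fingers": 0.2, "linear": [0, 0, 3], "delta_rot": [0, 0, 0]},
  {"fingers": 0.2, "linear": [0, 0, 2], "delta_rot": [0, 0, 0]},
  {"fingers": 0.2, "linear": [0, 0, 1], "delta_rot": [0, 0, 0]},
  {"fingers": 0.2, "linear": [0, 0, 0.5], "delta_rot": [0, 0, 0]},
])

```text
clock: 4.25
ee_pos: [0.5615, -0.2874, 0.0264]
orientation: [0.756, 0.654, 0.0, 0.0]
force: [-1.0, 0.9, 0.1]
width: 0.075
```

```bash
python3 - <<'E'
from h import *
K,T,im=snap("wrist","w3");s=st()
Rm=R.from_quat(s["orientation"]).as_matrix();print(Rm[:,1],Rm.T@(np.r_[.5585,-.2952,.021]-s["ee_pos"]))
E
```

```text
{'clock': 4.3, 'joints': [-0.531, 0.6653, 1.4268, -0.0, 1.0494, -1.9569], 'ee_pos': [0.5614, -0.2873, 0.026], 'orientation': [0.7564, 0.6541, 0.0, 0.0001], 'force': [-1.5155, 0.3554, -0.2769], 'ft_torque': [0.0892, -0.0277, 0.0373], 'width': 0.0753}
[ 9.89518918e-01 -1.44403240e-01  1.24069438e-04] [-0.00828569 -0.00175724  0.00501018]
```

View pics/w3.png

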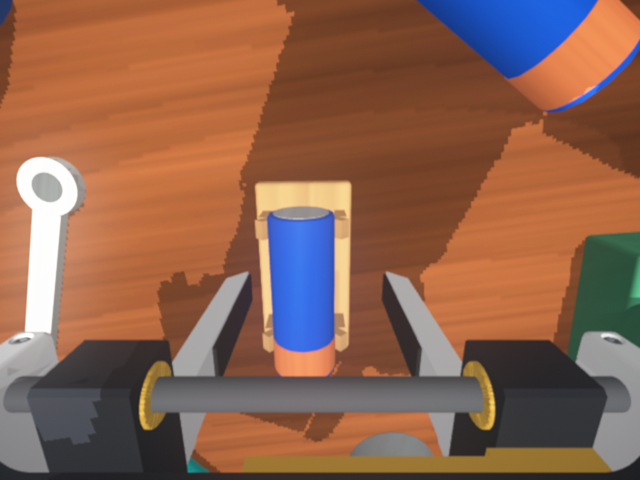

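The fingers straddle the cell (body (303,210)–(303,375), tips at (250,275) and (388,275)). They sit about 8 mm off to one side, matching the computed offset. I'll correct that and close.

Call:
play_rows([
  {"fingers": 0.2, "linear": [-0.4, -0.1, 0.3], "delta_rot": [0, 0, 0]},
  {"fingers": 0.2, "linear": [-0.4, -0.1, 0.2], "delta_rot": [0, 0, 0]},
  {"fingers": 0.2, "linear": [0, 0, 0], "delta_rot": [0, 0, 0]},
  {"fingers": 1, "linear": [0, 0, 0], "delta_rot": [0, 0, 0]},
  {"fingers": 1, "linear": [0, 0, 0], "delta_rot": [0, 0, 0]},
  {"fingers": 1, "linear": [0, 0, 0], "delta_rot": [0, 0, 0]},
  {"fingers": 1, "linear": [0, 0, 0], "delta_rot": [0, 0, 0]},
  {"fingers": 1, "linear": [0, 0, 0], "delta_rot": [0, 0, 0]},
])

```text
clock: 5.3
ee_pos: [0.5583, -0.2945, 0.0213]
orientation: [0.756, 0.654, 0.0, -0.0]
force: [-0.2, 1.8, 0.1]
width: 0.0334
```

Call:
play_rows([
  {"fingers": 1, "linear": [0, 0, -2], "delta_rot": [0, 0, 0]},
  {"fingers": 1, "linear": [0, 0, -5], "delta_rot": [0, 0, 0]},
  {"fingers": 1, "linear": [0, -1, -5], "delta_rot": [0, 0, -2]},
  {"fingers": 1, "linear": [1, -1, -5], "delta_rot": [0, 0, -3]},
  {"fingers": 1, "linear": [3, -1, -4], "delta_rot": [0, 0, -3]},
  {"fingers": 1, "linear": [5, 0, 0], "delta_rot": [0, 0, -3]},
  {"fingers": 1, "linear": [6, 0, 0], "delta_rot": [0, 0, -3]},
  {"fingers": 1, "linear": [6, 0, 0], "delta_rot": [0, 0, -3]},
])

```text
clock: 6.3
ee_pos: [0.5222, -0.0805, 0.2326]
orientation: [0.651, 0.759, 0.0, 0.001]
force: [0.9, 1.3, -1.6]
width: 0.0332
```

Call:
play_rows([
  {"fingers": 1, "linear": [6, 0, 0], "delta_rot": [0, 0, -2.5]},
  {"fingers": 1, "linear": [6, 0, 0], "delta_rot": [0, 0, -2]},
  {"fingers": 1, "linear": [6, 0, 0], "delta_rot": [-4, 0, 0]},
  {"fingers": 1, "linear": [6, 0, 0], "delta_rot": [-8, 0, 0]},
  {"fingers": 1, "linear": [5, 0, 0], "delta_rot": [-9, 0, 0]},
  {"fingers": 1, "linear": [3, 0, 0], "delta_rot": [-9, 0, 0]},
  {"fingers": 1, "linear": [0, 0, 0], "delta_rot": [-7, 0, 0]},
  {"fingers": 1, "linear": [0, 0, 0], "delta_rot": [0, 0, 0]},
])

```text
clock: 7.3
ee_pos: [0.4551, 0.2307, 0.2316]
orientation: [0.589, 0.744, 0.248, 0.197]
force: [-0.2, 0.3, -1.6]
width: 0.0329
```

```bash
cat >> h.py <<'E'
D=np.array([.5622,.2443]);YAW=.233
RD=R.from_euler("z",YAW)
def where(s=None):
    s=s or st();r=R.from_quat(s["orientation"])
    c=s["ee_pos"]-.019*r.as_matrix()[:,2]
    y=RD.inv().apply(r.as_matrix()[:,1]);pd=RD.inv().apply(c-np.r_[D,0])
    print("cell in dock mm",(pd*1e3).round(1),"tilt",np.degrees(np.arcsin(y[2])).round(2),"yawerr",np.degrees(np.arctan2(y[1],y[0])).round(2),"F dock",RD.inv().apply(s["force"]).round(1));return pd,r
def plan(x,z,th,s=None):
    "tool-axis shift cm and rot deg to bring cell centre to dock x,z mm, tilt th"
    from rig import ctrl
    s=s or ctrl.sense();r=R.from_quat(s["orientation"]);t=np.radians(th)
    Y=RD.apply([np.cos(t),0,np.sin(t)]);Z=RD.apply([np.sin(t),0,-np.cos(t)]);r2=R.from_matrix(np.c_[np.cross(Y,Z),Y,Z])
    p2=np.r_[D,0]+RD.apply(np.array([x,0,z])/1e3)+.019*Z
    print("->",x,z,th,"lin cm",(r.inv().apply(p2-s["ee_pos"])*100).round(2),"rot",np.degrees((r.inv()*r2).as_rotvec()).round(2))
E
python3 - <<'E'
from h import *
where();plan(10,110,37);plan(10,68,37)
snap("side","s1");K,T,im=load("s1");cv2.imwrite("pics/s1c.png",cv2.resize(im[120:270,180:380],(800,600),interpolation=cv2.INTER_CUBIC))
E
```

```text
{'clock': 7.3, 'joints': [0.4742, -0.125, 2.0517, -0.2596, 0.5999, -1.1597], 'ee_pos': [0.4551, 0.2307, 0.2316], 'orientation': [0.5887, 0.7436, 0.2484, 0.1969], 'force': [-0.2355, 0.3293, -1.606], 'ft_torque': [0.0025, 0.4468, 0.018], 'width': 0.0329}
cell in dock mm [-118.7   11.5  246.8] tilt 36.96 yawerr -0.08 F dock [-0.2  0.4 -1.6]
-> 10 110 37 lin cm [-1.12  2.07 18.67] rot [-0.04  0.08 -0.07]
-> 10 68 37 lin cm [-1.12 -0.46 22.03] rot [-0.04  0.08 -0.07]
```

View pics/s1c.png

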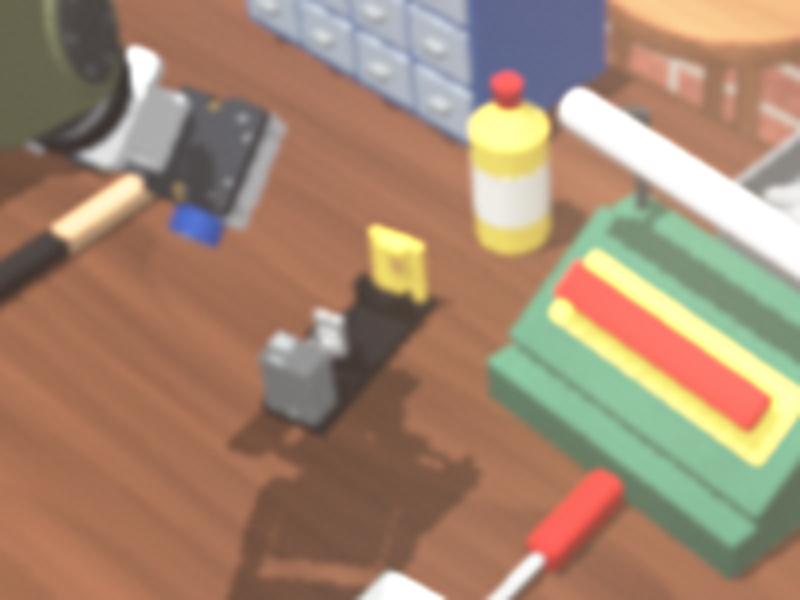

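Call:
play_rows([
  {"fingers": 1, "linear": [-0.3, 0.5, 3], "delta_rot": [0, 0, 0]},
  {"fingers": 1, "linear": [-0.4, 0.5, 5], "delta_rot": [0, 0, 0]},
  {"fingers": 1, "linear": [-0.4, 0.5, 5], "delta_rot": [0, 0, 0]},
  {"fingers": 1, "linear": [0, 0.5, 4], "delta_rot": [0, 0, 0]},
  {"fingers": 1, "linear": [0, 0.5, 2], "delta_rot": [0, 0, 0]},
  {"fingers": 1, "linear": [0, 0, 0], "delta_rot": [0, 0, 0]},
  {"fingers": 1, "linear": [0, -0.6, 0.8], "delta_rot": [0, 0, 0]},
  {"fingers": 1, "linear": [0, 0, 0], "delta_rot": [0, 0, 0]},
])

```text
clock: 8.35
ee_pos: [0.5892, 0.2504, 0.0843]
orientation: [0.589, 0.743, 0.248, 0.197]
force: [0.1, -0.6, -2.3]
width: 0.033
```

```bash
python3 - <<'E'
from h import *
where();plan(15,68,37)
K,T,im=snap("side","s2");a=im[130:250,200:320]
K,T,b=snap("wrist","w4");cv2.imwrite("pics/s2c.png",np.hstack([cv2.resize(a,(400,400),interpolation=cv2.INTER_CUBIC),cv2.resize(b[100:400,170:470],(400,400))]))
E
```

```text
{'clock': 8.35, 'joints': [0.3837, 0.3819, 1.8721, -0.3602, 0.2647, -1.0992], 'ee_pos': [0.5892, 0.2504, 0.0843], 'orientation': [0.5892, 0.7432, 0.2482, 0.197], 'force': [0.1128, -0.637, -2.3489], 'ft_torque': [-0.0172, 0.479, -0.0], 'width': 0.033}
cell in dock mm [16.3 -0.3 99.5] tilt 36.95 yawerr -0.16 F dock [-0.  -0.6 -2.3]
-> 15 68 37 lin cm [ 0.03 -1.99  2.44] rot [-0.05  0.12 -0.12]
```

View pics/s2c.png

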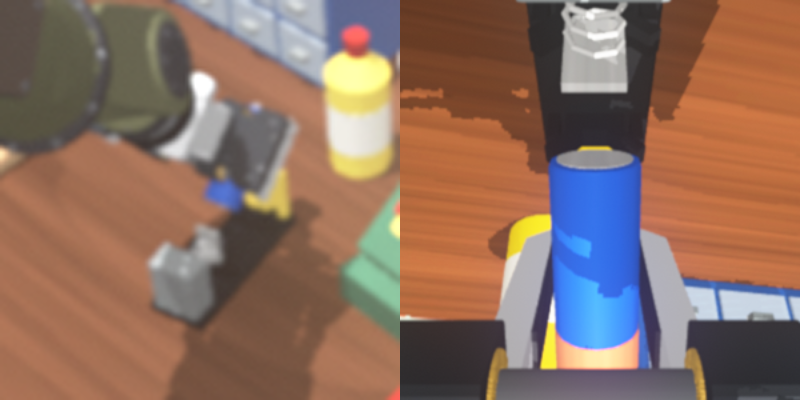

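```bash
python3 - <<'E'
from h import *
from rig import ctrl
K,T,im=load("w4");s=ctrl.sense();r=R.from_quat(s["orientation"]).as_matrix()
for y in(-.049,-.045,-.041): print(y,proj(K,T,s["ee_pos"]+r@np.array([0,y,-.019])), proj(K,T,s["ee_pos"]+r@np.array([0,y,-.036])))
hsv=cv2.cvtColor(im,cv2.COLOR_BGR2HSV);print([(v,hsv[v,316].tolist()) for v in range(205,236,2)])
E
```

```text
-0.049 [316.46806101 209.83334494] [316.44747057 218.34890186]
-0.045 [316.46801002 217.98513394] [316.44757517 227.33443911]
-0.041 [316.46795974 226.02276763] [316.44767814 236.18035449]
[(205, [139, 39, 52]), (207, [132, 49, 52]), (209, [22, 150, 119]), (211, [25, 181, 232]), (213, [18, 21, 155]), (215, [150, 3, 146]), (217, [165, 3, 146]), (219, [150, 5, 147]), (221, [150, 3, 146]), (223, [150, 3, 147]), (225, [124, 11, 170]), (227, [113, 128, 180]), (229, [111, 197, 218]), (231, [110, 195, 235]), (233, [110, 196, 234]), (235, [110, 195, 234])]
```

Call:
play_rows([
  {"fingers": 1, "linear": [0, -0.5, 0.6], "delta_rot": [0, 0, 0]},
  {"fingers": 1, "linear": [0, -0.5, 0.6], "delta_rot": [0, 0, 0]},
  {"fingers": 1, "linear": [0, -0.5, 0.6], "delta_rot": [0, 0, 0]},
  {"fingers": 1, "linear": [0, -0.5, 0.6], "delta_rot": [0, 0, 0]},
  {"fingers": 1, "linear": [0, 0, 0], "delta_rot": [0, 0, 0]},
  {"fingers": 1, "linear": [0, 0, 0], "delta_rot": [0, 0, 0]},
  {"fingers": 1, "linear": [0, 0, 0], "delta_rot": [0, 0, 0]},
  {"fingers": 1, "linear": [0, 0, 0], "delta_rot": [0, 0, 0]},
])

```text
clock: 9.45
ee_pos: [0.5882, 0.2504, 0.0536]
orientation: [0.589, 0.743, 0.249, 0.197]
force: [-0.9, -0.8, -1.7]
width: 0.0331
```

```bash
python3 - <<'E'
from h import *
where();plan(-4,66,37);plan(-14,65,37)
E
```

```text
{'clock': 9.45, 'joints': [0.3843, 0.4373, 1.8865, -0.4834, 0.1998, -0.9724], 'ee_pos': [0.5882, 0.2504, 0.0536], 'orientation': [0.589, 0.7432, 0.2488, 0.1972], 'force': [-0.8549, -0.77, -1.7333], 'ft_torque': [-0.0549, 0.4756, 0.0076], 'width': 0.0331}
cell in dock mm [15.3 -0.  68.7] tilt 37.02 yawerr -0.15 F dock [-1.  -0.6 -1.7]
-> -4 66 37 lin cm [-0.   -1.71 -0.94] rot [ 0.02  0.09 -0.12]
-> -14 65 37 lin cm [-0.   -2.56 -1.47] rot [ 0.02  0.09 -0.12]
```

Call:
play_rows([
  {"fingers": 1, "linear": [0, -0.45, -0.25], "delta_rot": [0, 0, 0]},
  {"fingers": 1, "linear": [0, -0.45, -0.25], "delta_rot": [0, 0, 0]},
  {"fingers": 1, "linear": [0, -0.4, -0.2], "delta_rot": [0, 0, 0]},
  {"fingers": 1, "linear": [0, -0.4, -0.2], "delta_rot": [0, 0, 0]},
  {"fingers": 1, "linear": [0, 0, 0], "delta_rot": [0, 0, 0]},
  {"fingers": 1, "linear": [0, 0, 0], "delta_rot": [0, 0, 0]},
  {"fingers": 1, "linear": [0, 0, 0], "delta_rot": [0, 0, 0]},
  {"fingers": 1, "linear": [0, 0, 0], "delta_rot": [0, 0, 0]},
])

```text
clock: 10.45
ee_pos: [0.5703, 0.2464, 0.051]
orientation: [0.589, 0.743, 0.25, 0.197]
force: [5.7, 0.5, -0.3]
width: 0.0335
```

```bash
python3 - <<'E'
from h import *
where();plan(-14,65,37)
K,T,im=snap("wrist","w5");hsv=cv2.cvtColor(im,cv2.COLOR_BGR2HSV)
m=cv2.inRange(hsv,(105,120,60),(130,255,255));m[:, :290]=0;m[:,345:]=0
v,u=np.nonzero(m[200:300]);print("blue top row",[int(np.nonzero(m[200:300,c])[0].min()+200) for c in(310,316,322)])
E
```

```text
{'clock': 10.45, 'joints': [0.3906, 0.4116, 1.9368, -0.5666, 0.1792, -0.8832], 'ee_pos': [0.5703, 0.2464, 0.051], 'orientation': [0.5888, 0.743, 0.2496, 0.1974], 'force': [5.6775, 0.4517, -0.2773], 'ft_torque': [0.221, -0.56, -0.0305], 'width': 0.0335}
cell in dock mm [-3.1  0.2 66.2] tilt 37.11 yawerr -0.16 F dock [ 5.6 -0.9 -0.3]
-> -14 65 37 lin cm [-0.02 -0.94 -0.56] rot [ 0.11  0.06 -0.13]
blue top row [248, 248, 248]
```

```bash
python3 - <<'E'
from h import *
for n in("w4","w5"):
    K,T,im=load(n);hsv=cv2.cvtColor(im,cv2.COLOR_BGR2HSV)
    for c in (305,316,327):
        h=hsv[:,c];print(n,c,"blue->copper",[v for v in range(300,390) if h[v,0]>100 and h[v+1,0]<100 or h[v,0]<30 and h[v-1,0]>30],)
    print([(v,hsv[v,316].tolist()) for v in range(205,256,4)])
E
```

```text
w4 305 blue->copper [361, 362]
w4 316 blue->copper [362, 363]
w4 327 blue->copper [361, 362]
[(205, [139, 39, 52]), (209, [22, 150, 119]), (213, [18, 21, 155]), (217, [165, 3, 146]), (221, [150, 3, 146]), (225, [124, 11, 170]), (229, [111, 197, 218]), (233, [110, 196, 234]), (237, [110, 197, 234]), (241, [110, 195, 235]), (245, [110, 195, 235]), (249, [110, 198, 235]), (253, [110, 196, 235])]
w5 305 blue->copper [361, 362]
w5 316 blue->copper [362, 363]
w5 327 blue->copper [361, 362]
[(205, [90, 5, 157]), (209, [30, 3, 169]), (213, [15, 3, 164]), (217, [0, 3, 199]), (221, [45, 3, 170]), (225, [45, 3, 170]), (229, [0, 0, 169]), (233, [0, 1, 171]), (237, [150, 2, 170]), (241, [150, 3, 174]), (245, [0, 1, 197]), (249, [110, 188, 230]), (253, [110, 195, 231])]
```

Call:
play_rows([
  {"fingers": 1, "linear": [0, -0.35, -0.2], "delta_rot": [0, 0, 0]},
  {"fingers": 1, "linear": [0, -0.35, -0.2], "delta_rot": [0, 0, 0]},
  {"fingers": 1, "linear": [0, -0.3, -0.2], "delta_rot": [0, 0, 0]},
  {"fingers": 1, "linear": [0, 0, 0], "delta_rot": [0, 0, 0]},
  {"fingers": 1, "linear": [0, 0, 0], "delta_rot": [0, 0, 0]},
  {"fingers": 1, "linear": [0, 0, 0], "delta_rot": [0, 0, 0]},
  {"fingers": 1, "linear": [0, 0, 0], "delta_rot": [0, 0, 0]},
  {"fingers": 1, "linear": [0, 0, 0], "delta_rot": [0, 0, 0]},
])

```text
clock: 11.5
ee_pos: [0.5599, 0.244, 0.0508]
orientation: [0.589, 0.743, 0.251, 0.198]
force: [11.0, 1.2, 3.0]
width: 0.0334
```

```bash
python3 - <<'E'
from h import *
from rig import ctrl
s=ctrl.sense();where(s);print(s["joints"].round(3) if hasattr(s["joints"],"round") else s["joints"])
K,T,im=snap("wrist","w6");hsv=cv2.cvtColor(im,cv2.COLOR_BGR2HSV)
print("copper v",[v for v in range(300,390) if hsv[v,316,0]>100 and hsv[v+1,316,0]<100])
def pose(th):
    t=np.radians(th);S,C=np.sin(t),np.cos(t)
    return np.array([-61+17*S+45*C,24.5+17*C+45*S])+19*np.array([S,-C])
th=np.array([37,32,27,22,17,12,7,3,0.])
for a,b in zip(th,th[1:]):
    d=pose(b)-pose(a);t=np.radians(a)
    print(a,b,"y %.2f z %.2f cm"%((d@[np.cos(t),np.sin(t)])/10,(d@[np.sin(t),-np.cos(t)])/10),"centre",(pose(b)-19*np.array([np.sin(np.radians(b)),-np.cos(np.radians(b))])).round(1))
E
```

```text
cell in dock mm [-13.8   0.3  65.9] tilt 37.24 yawerr -0.17 F dock [11.  -1.4  3. ]
[ 0.394  0.394  1.966 -0.622  0.169 -0.825]
copper v [362]
37.0 32.0 y -0.23 z 0.24 cm centre [-13.8  62.8]
32.0 27.0 y -0.25 z 0.25 cm centre [-13.2  60.1]
27.0 22.0 y -0.28 z 0.27 cm centre [-12.9  57.1]
22.0 17.0 y -0.29 z 0.29 cm centre [-13.   53.9]
17.0 12.0 y -0.31 z 0.31 cm centre [-13.4  50.5]
12.0 7.0 y -0.32 z 0.33 cm centre [-14.3  46.9]
7.0 3.0 y -0.26 z 0.28 cm centre [-15.2  43.8]
3.0 0.0 y -0.19 z 0.23 cm centre [-16.   41.5]
```

Call:
play_rows([
  {"fingers": 1, "linear": [0, -0.3, 0.24], "delta_rot": [5, 0, 0]},
  {"fingers": 1, "linear": [0, -0.25, 0.25], "delta_rot": [5, 0, 0]},
  {"fingers": 1, "linear": [0, -0.28, 0.27], "delta_rot": [5, 0, 0]},
  {"fingers": 1, "linear": [0, -0.29, 0.29], "delta_rot": [5, 0, 0]},
  {"fingers": 1, "linear": [0, 0, 0], "delta_rot": [0, 0, 0]},
  {"fingers": 1, "linear": [0, 0, 0], "delta_rot": [0, 0, 0]},
  {"fingers": 1, "linear": [0, 0, 0], "delta_rot": [0, 0, 0]},
  {"fingers": 1, "linear": [0, 0, 0], "delta_rot": [0, 0, 0]},
])

```text
clock: 12.55
ee_pos: [0.5559, 0.242, 0.0357]
orientation: [0.614, 0.774, 0.121, 0.098]
force: [9.6, 4.1, -2.7]
width: 0.033
```

```bash
python3 - <<'E'
from h import *
from rig import ctrl
s=ctrl.sense();where(s);plan(-14.5,46.9,7);plan(-16,41.5,0)
K,T,im=snap("wrist","w7");hsv=cv2.cvtColor(im,cv2.COLOR_BGR2HSV)
print("copper v",[v for v in range(300,390) if hsv[v,316,0]>100 and hsv[v+1,316,0]<100])
E
```

```text
cell in dock mm [-12.5  -0.7  53.8] tilt 17.88 yawerr -0.25 F dock [10.3  1.7 -2.7]
-> -14.5 46.9 7 lin cm [ 0.08 -0.76  0.56] rot [10.88  0.19 -0.26]
-> -16 41.5 0 lin cm [ 0.08 -1.29  0.97] rot [17.88  0.18 -0.27]
copper v [364]
```

Call:
play_rows([
  {"fingers": 1, "linear": [0.04, -0.34, 0.31], "delta_rot": [5, 0, 0]},
  {"fingers": 1, "linear": [0.04, -0.34, 0.33], "delta_rot": [5, 0, 0]},
  {"fingers": 1, "linear": [0, -0.28, 0.28], "delta_rot": [4, 0, 0]},
  {"fingers": 1, "linear": [0, -0.2, 0.22], "delta_rot": [4, 0, 0]},
  {"fingers": 1, "linear": [0, 0, 0], "delta_rot": [0, 0, 0]},
  {"fingers": 1, "linear": [0, 0, 0], "delta_rot": [0, 0, 0]},
  {"fingers": 1, "linear": [0, 0, 0], "delta_rot": [0, 0, 0]},
  {"fingers": 1, "linear": [0, 0, 0], "delta_rot": [0, 0, 0]},
])

```text
clock: 13.6
ee_pos: [0.5475, 0.2402, 0.0222]
orientation: [0.622, 0.783, -0.001, 0.001]
force: [13.5, 0.3, -2.1]
width: 0.0336
```

```bash
python3 - <<'E'
from h import *
from rig import ctrl
s=ctrl.sense();where(s);plan(-15,40,0);plan(-1,40,0)
K,T,im=snap("wrist","w8");hsv=cv2.cvtColor(im,cv2.COLOR_BGR2HSV)
print("copper v",[v for v in range(300,390) if hsv[v,316,0]>100 and hsv[v+1,316,0]<100])
E
```

```text
cell in dock mm [-15.2  -0.5  41.2] tilt -0.03 yawerr -0.3 F dock [13.2 -2.8 -2.1]
-> -15 40 0 lin cm [0.06 0.02 0.12] rot [-0.03  0.18 -0.3 ]
-> -1 40 0 lin cm [0.07 1.42 0.12] rot [-0.03  0.18 -0.3 ]
copper v [364]
```

Call:
play_rows([
  {"fingers": 1, "linear": [0, 0, 0.05], "delta_rot": [0, 0, 0]},
  {"fingers": 1, "linear": [0, 0.35, 0], "delta_rot": [0, 0, 0]},
  {"fingers": 1, "linear": [0, 0.35, 0], "delta_rot": [0, 0, 0]},
  {"fingers": 1, "linear": [0, 0.35, 0], "delta_rot": [0, 0, 0]},
  {"fingers": 1, "linear": [0, 0.3, 0.05], "delta_rot": [0, 0, 0]},
  {"fingers": 1, "linear": [0, 0, 0], "delta_rot": [0, 0, 0]},
  {"fingers": 1, "linear": [0, 0, 0], "delta_rot": [0, 0, 0]},
  {"fingers": 1, "linear": [0, 0, 0], "delta_rot": [0, 0, 0]},
])

```text
clock: 14.65
ee_pos: [0.5587, 0.2428, 0.0212]
orientation: [0.622, 0.783, -0.003, -0.0]
force: [-2.0, -5.0, 12.4]
width: 0.0333
```

```bash
python3 - <<'E'
from h import *
from rig import ctrl
s=ctrl.sense();where(s);plan(0,40,0)
K,T,im=snap("wrist","w9");b=snap("side","s9")[2];c=snap("scene","c9")[2]
g=lambda a,w=400,h=300:cv2.resize(a,(w,h),interpolation=cv2.INTER_CUBIC)
cv2.imwrite("pics/f9.png",np.vstack([np.hstack([g(b[160:235,225:325]),g(c[190:265,340:440])]),np.hstack([g(im[120:420,120:520]),g(im[60:260,220:420],400,300)])]))
E
```

```text
cell in dock mm [-3.6 -0.6 40.2] tilt -0.34 yawerr -0.29 F dock [-3.1 -4.4 12.4]
-> 0 40 0 lin cm [0.07 0.37 0.02] rot [-0.34  0.2  -0.29]
```

View pics/f9.png

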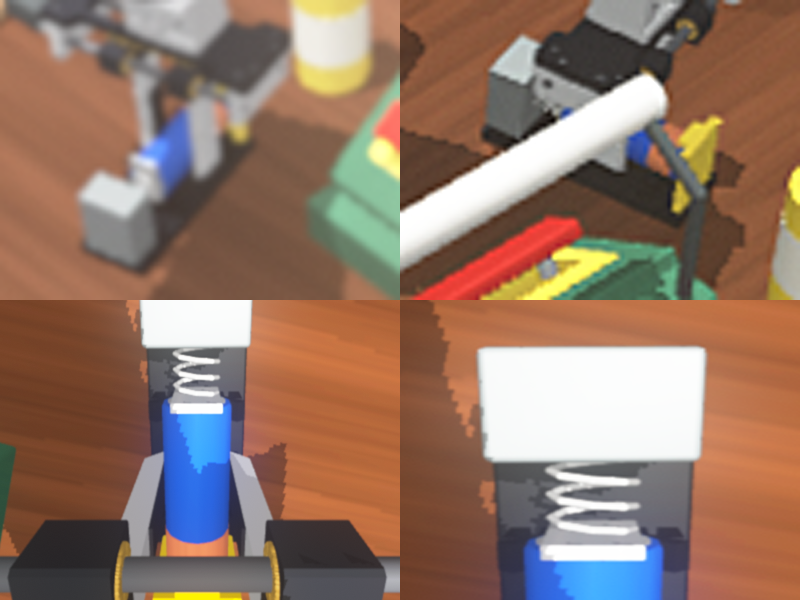

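Three views show the cell level in the dock. The plate is on the minus end, and the copper end is at the yellow wall under the lip. The 12 N upward force means it rests on the V supports. I'll release it.

Call:
play_rows([
  {"fingers": 1, "linear": [0, 0.1, -0.1], "delta_rot": [0, 0, 0]},
  {"fingers": 0.85, "linear": [0, 0, 0], "delta_rot": [0, 0, 0]},
  {"fingers": 0.6, "linear": [0, 0, 0], "delta_rot": [0, 0, 0]},
  {"fingers": 0.3, "linear": [0, 0, 0], "delta_rot": [0, 0, 0]},
  {"fingers": 0.3, "linear": [0, 0, 0], "delta_rot": [0, 0, 0]},
  {"fingers": 0.3, "linear": [0, 0, -1], "delta_rot": [0, 0, 0]},
  {"fingers": 0.3, "linear": [0, 0, -4], "delta_rot": [0, 0, 0]},
  {"fingers": 0.3, "linear": [0, 0, -5], "delta_rot": [0, 0, 0]},
])

```text
clock: 15.8
ee_pos: [0.5597, 0.2437, 0.1225]
orientation: [0.622, 0.783, -0.004, -0.001]
force: [0.2, 0.3, 0.8]
width: 0.0656
```

Call:
play_rows([
  {"fingers": 0.3, "linear": [0, -2, -5], "delta_rot": [0, 0, 0]},
  {"fingers": 1, "linear": [-1, -2, -3], "delta_rot": [0, 0, 5]},
  {"fingers": 1, "linear": [-3, 0, 0], "delta_rot": [0, 0, 5]},
  {"fingers": 1, "linear": [-3, 0, 0], "delta_rot": [0, 0, 3]},
  {"fingers": 1, "linear": [-3, 0, 0], "delta_rot": [0, 0, 0]},
  {"fingers": 1, "linear": [-2, 0, 0], "delta_rot": [0, 0, 0]},
  {"fingers": 1, "linear": [0, 0, 0], "delta_rot": [0, 0, 0]},
  {"fingers": 1, "linear": [0, 0, 0], "delta_rot": [0, 0, 0]},
])

```text
clock: 16.8
ee_pos: [0.5297, 0.1164, 0.2022]
orientation: [0.707, 0.708, -0.003, -0.0]
force: [0.6, 0.4, -0.1]
width: 0.0012
```

```bash
python3 - <<'E'
from h import *
st();K,T,im=snap("wrist","w10");b=snap("side","s10")[2]
g=lambda a,w,h:cv2.resize(a,(w,h),interpolation=cv2.INTER_CUBIC)
cv2.imwrite("pics/f10.png",np.hstack([g(im,480,360),g(b[150:240,230:310],320,360)]))
# where seat, lip, plate are expected
P=lambda x,z:proj(K,T,np.r_[D,0]+RD.apply(np.array([x,0,z])/1e3)).round(1)
print("plate@-45",P(-45,62),"minus top",P(-45,57),"copper edge? lip",P(41.5,64.5))
hsv=cv2.cvtColor(im,cv2.COLOR_BGR2HSV)
for nm,lo,hi in(("blue",(105,120,40),(130,255,255)),("yellow",(20,120,120),(35,255,255)),("red",(0,200,120),(6,255,255))):
    for c in cv2.findContours(cv2.inRange(hsv,lo,hi),0,1)[0]:
        if cv2.contourArea(c)>150: print(nm,cv2.contourArea(c),cv2.boxPoints(cv2.minAreaRect(c)).round(1).tolist())
E
```

```text
{'clock': 16.8, 'joints': [0.1504, 0.289, 1.5428, -0.0032, 1.3152, -1.4211], 'ee_pos': [0.5297, 0.1164, 0.2022], 'orientation': [0.7066, 0.7076, -0.0031, -0.0004], 'force': [0.6436, 0.43, -0.1312], 'ft_torque': [0.1015, -0.0782, 0.0203], 'width': 0.0012}
plate@-45 [439.4 212.7] minus top [437.6 211.6] copper edge? lip [451.2 293.9]
blue 1005.5 [[484.8999938964844, 470.6000061035156], [489.0, 413.70001220703125], [557.0, 418.70001220703125], [552.9000244140625, 475.6000061035156]]
blue 1992.5 [[414.3999938964844, 210.1999969482422], [449.29998779296875, 205.5], [458.20001220703125, 272.20001220703125], [423.29998779296875, 276.8999938964844]]
blue 555.5 [[40.900001525878906, 163.10000610351562], [76.0999984741211, 132.60000610351562], [90.19999694824219, 148.89999389648438], [55.0, 179.39999389648438]]
blue 2101.0 [[-30.600000381469727, 107.4000015258789], [0.4000000059604645, 70.5999984741211], [56.79999923706055, 118.0], [25.899999618530273, 154.89999389648438]]
yellow 4539.0 [[112.0, 448.0], [428.0, 448.0], [428.0, 471.0], [112.0, 471.0]]
yellow 1503.0 [[422.70001220703125, 451.600
[... 509 characters left out ...]
0001220703125], [287.20001220703125, 313.5], [286.3999938964844, 325.3999938964844]]
yellow 793.5 [[413.8999938964844, 308.5], [416.20001220703125, 280.3999938964844], [475.29998779296875, 285.20001220703125], [473.0, 313.29998779296875]]
red 598.5 [[445.6000061035156, 439.79998779296875], [470.1000061035156, 437.1000061035156], [474.0, 471.70001220703125], [449.5, 474.3999938964844]]
red 4503.5 [[87.69999694824219, 346.8999938964844], [89.9000015258789, 313.29998779296875], [283.29998779296875, 326.0], [281.1000061035156, 359.5]]
red 1971.0 [[183.60000610351562, 173.1999969482422], [211.1999969482422, 168.10000610351562], [225.39999389648438, 244.89999389648438], [197.8000030517578, 250.0]]
```

View pics/f10.png

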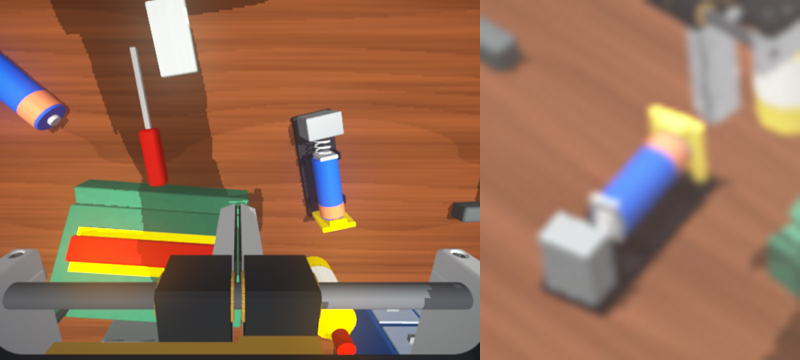

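The cell lies home: plate at the minus end, copper shoulder under the lip, and the minus edge at pixel (432,208) against the expected (437,211). Next I locate the bar.

```bash
python3 - <<'E'
from h import *
def quad(n,box,z=.11):
    K,T,im=load(n);x,y,w,h=box;hsv=cv2.cvtColor(im[y:y+h,x:x+w],cv2.COLOR_BGR2HSV)
    m=cv2.inRange(hsv,(0,150,120),(8,255,255))|cv2.inRange(hsv,(172,150,120),(180,255,255))
    c=max(cv2.findContours(m,0,1)[0],key=cv2.contourArea);hu=cv2.convexHull(c)
    for e in(2,3,4):
        a=cv2.approxPolyDP(hu,e,True)[:,0]+[x,y]
        print(n,e,cv2.contourArea(c),a.tolist(),[ray(K,T,p,z).round(3).tolist()[:2] for p in a.astype(float)])
    M=cv2.moments(c);print("centroid",ray(K,T,(M["m10"]/M["m00"]+x,M["m01"]/M["m00"]+y),z)[:2].round(4))
quad("s10",(310,180,80,60));quad("c9",(295,230,105,60));quad("w10",(80,300,210,70));quad("w3",(560,200,79,200))
E
```

```text
s10 2 335.0 [[326, 187], [371, 219], [369, 224], [365, 226], [320, 193]] [[0.644, 0.09], [0.63, -0.085], [0.612, -0.093], [0.6, -0.089], [0.614, 0.086]]
s10 3 335.0 [[326, 187], [371, 219], [365, 226], [320, 193]] [[0.644, 0.09], [0.63, -0.085], [0.6, -0.089], [0.614, 0.086]]
s10 4 335.0 [[322, 189], [371, 219], [369, 224], [329, 200]] [[0.631, 0.093], [0.63, -0.085], [0.612, -0.093], [0.61, 0.048]]
centroid [0.621 0.016]
c9 2 405.5 [[385, 247], [342, 274], [337, 268], [376, 244], [383, 244]] [[0.643, 0.098], [0.636, -0.044], [0.614, -0.04], [0.621, 0.088], [0.633, 0.101]]
c9 3 405.5 [[385, 247], [342, 274], [337, 268], [376, 244]] [[0.643, 0.098], [0.636, -0.044], [0.614, -0.04], [0.621, 0.088]]
c9 4 405.5 [[385, 247], [342, 274], [337, 268], [376, 244]] [[0.643, 0.098], [0.636, -0.044], [0.614, -0.04], [0.621, 0.088]]
centroid [0.629  0.0258]
w10 2 5191.0 [[88, 346], [94, 317], [98, 314], [284, 327], [282, 339], [220, 356]] [[0.634, -0.094], [0.604, -0.083], [0.601, -0.079], [0.614, 0.087], [0.626, 0.085], [0.645, 0.027]]
w10 3 5191.0 [[88, 346], [98, 314], [284, 327], [282, 339], [220, 356]] [[0.634, -0.094], [0.601, -0.079], [0.614, 0.087], [0.626, 0.085], [0.645, 0.027]]
w10 4 5191.0 [[88, 346], [98, 314], [284, 327], [282, 339], [220, 356]] [[0.634, -0.094], [0.601, -0.079], [0.614, 0.087], [0.626, 0.085], [0.645, 0.027]]
centroid [ 0.6217 -0.0146]Traceback (most recent call last):
  File "<stdin>", line 10, in <module>
  File "<stdin>", line 5, in quad
ValueError: max() iterable argument is empty
```

```bash
python3 - <<'E'
from h import *
def q(n,uv,z): K,T,_=load(n);return ray(K,T,uv,z)[:2]
z1,z0=.11+.016*np.sin(np.radians(35)),.11-.016*np.sin(np.radians(35))
r1=(q("s10",(326,186.3),z1)+q("s10",(319.5,192.7),z0))/2
r2=(q("c9",(385.5,247),z1)+q("c9",(379,243.5),z0))/2
l1=(q("w10",(87,346),z1)+q("w10",(91,315.5),z0))/2
print(r1,r2,l1)
for r in(r1,r2,(r1+r2)/2):print("c",(r+l1)/2,"len",np.linalg.norm(r-l1),"yaw",np.arctan2(-(r-l1)[0],(r-l1)[1]))
E
```

```text
[0.63034421 0.08981988] [0.63437053 0.0968844 ] [ 0.61800677 -0.09039413]
c [ 6.24175491e-01 -2.87127287e-04] len 0.18063582635811865 yaw -0.0683532417607082
c [0.62618865 0.00324513] len 0.18799207490772904 yaw -0.08715520008871136
c [0.62518207 0.001479  ] len 0.1843058092495536 yaw -0.07794183009824403
```

```bash
cat >> h.py <<'E'
def barplan(C,yaw,h,s=None):
    from rig import ctrl
    s=s or ctrl.sense();r=R.from_quat(s["orientation"]);a=np.radians(35);rz=R.from_euler("z",yaw)
    n=rz.apply([-np.sin(a),0,np.cos(a)]);Y=rz.apply([np.cos(a),0,np.sin(a)]);r2=R.from_matrix(np.c_[np.cross(Y,-n),Y,-n])
    p=np.array(C)+n*h
    print("lin cm",(r.inv().apply(p-s["ee_pos"])*100).round(2),"rot",np.degrees((r.inv()*r2).as_rotvec()).round(2),"now rel bar mm",(r2.inv().apply(s["ee_pos"]-np.array(C))*1e3).round(1),"F tool",r2.inv().apply(s["force"]).round(1))
    return r2
E
python3 - <<'E'
from h import *
barplan([.624,.003,.11],-.078,.07)
E
```

```text
lin cm [-11.04   5.43   3.48] rot [-35.27  -1.17   4.52] now rel bar mm [ 105.9  -31.5 -134.4] F tool [0.  0.3 0.6]
```

Call:
play_rows([
  {"fingers": 1, "linear": [-3, 0, 0], "delta_rot": [0, 0, 4.5]},
  {"fingers": 1, "linear": [-3, 0, 0], "delta_rot": [-8, 0, 0]},
  {"fingers": 1, "linear": [-3, 0, 0], "delta_rot": [-9, 0, 0]},
  {"fingers": 1, "linear": [-2, 0, 0], "delta_rot": [-9, 0, 0]},
  {"fingers": 1, "linear": [0, 0, 0], "delta_rot": [-9, 0, 0]},
  {"fingers": 1, "linear": [0, 2, 2], "delta_rot": [0, 0, 0]},
  {"fingers": 1, "linear": [0, 0, 1], "delta_rot": [0, 0, 0]},
  {"fingers": 1, "linear": [0, 0, 0], "delta_rot": [0, 0, 0]},
])

```text
clock: 17.9
ee_pos: [0.5567, 0.0037, 0.1883]
orientation: [0.7, 0.649, 0.201, 0.22]
force: [-0.6, -0.7, -0.8]
width: 0.0005
```

```bash
python3 - <<'E'
from h import *
C=[.624,.003,.11]
r2=barplan(C,-.078,.07);st()
K,T,im=snap("wrist","w11");hsv=cv2.cvtColor(im,cv2.COLOR_BGR2HSV)
m=cv2.inRange(hsv,(0,150,90),(8,255,255))|cv2.inRange(hsv,(172,150,90),(180,255,255))
o=-T[:3,:3].T@T[:3,3];n=-r2.as_matrix()[:,2]
def onface(uv):
    d=T[:3,:3].T@np.linalg.solve(K,np.r_[uv,1]);return r2.inv().apply(o+d*(n@(np.array(C)-o))/(n@d)-np.array(C))[:2]*1e3
for c in cv2.findContours(m,0,1)[0]:
    if cv2.contourArea(c)>300:
        a=cv2.approxPolyDP(cv2.convexHull(c),4,True)[:,0].astype(float);print(cv2.contourArea(c),a.tolist(),[onface(p).round(1).tolist() for p in a])
E
```

```text
lin cm [0.46 1.03 3.25] rot [-0.38  0.17  0.19] now rel bar mm [  -4.5  -10.1 -102.6] F tool [-0.8 -0.9  0.3]
{'clock': 17.9, 'joints': [-0.0498, 0.0438, 1.9835, -0.0389, 0.5107, -1.517], 'ee_pos': [0.5567, 0.0037, 0.1883], 'orientation': [0.7001, 0.6491, 0.2006, 0.2197], 'force': [-0.6049, -0.7115, -0.7664], 'ft_torque': [0.0986, 0.2443, -0.034], 'width': 0.0005}
618.5 [[574.0, 310.0], [585.0, 330.0], [560.0, 335.0], [552.0, 315.0]] [[232.5, 60.2], [247.3, 81.0], [225.0, 86.4], [213.3, 65.4]]
12135.0 [[182.0, 310.0], [141.0, 375.0], [63.0, 376.0], [0.0, 343.0], [0.0, 269.0], [95.0, 264.0]] [[-128.2, 62.1], [-176.2, 133.4], [-253.2, 135.0], [-305.7, 98.0], [-286.0, 22.3], [-200.4, 17.1]]
6861.5 [[431.0, 232.0], [428.0, 260.0], [222.0, 261.0], [215.0, 244.0], [220.0, 228.0]] [[93.9, -13.7], [93.7, 11.9], [-87.7, 13.7], [-92.6, -2.0], [-87.1, -16.4]]
3639.5 [[305.0, 22.0], [319.0, 83.0], [324.0, 121.0], [314.0, 132.0], [300.0, 133.0], [295.0, 127.0], [273.0, 45.0], [276.0, 27.0]] [[-13.3, -171.9], [-2.9, -131.1], [1.1, -103.7], [-6.7, -95.4], [-17.8, -94.6], [-21.7, -99.1], [-37.1, -156.9], [-34.5, -168.6]]
1013.5 [[63.0, 41.0], [10.0, 45.0], [0.0, 39.0], [0.0, 22.0], [19.0, 16.0]] [[-192.3, -159.0], [-232.2, -156.3], [-238.6, -160.2], [-235.8, -171.3], [-220.9, -175.2]]
```

View pics/w11.png

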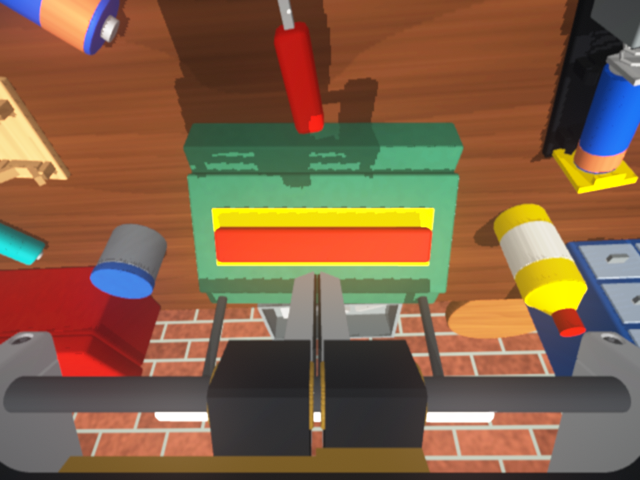

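The bar spans (215..432, 228..264) px, so its centre is about 1 mm from my estimate. The lamp tube is clear of the gripper. The picture also shows the cell lying home in the dock. I'll approach along the normal.

Call:
play_rows([
  {"fingers": 1, "linear": [0.25, 0.45, 2], "delta_rot": [0, 0, 0]},
  {"fingers": 1, "linear": [0.25, 0.45, 2], "delta_rot": [0, 0, 0]},
  {"fingers": 1, "linear": [0, 0, 2], "delta_rot": [0, 0, 0]},
  {"fingers": 1, "linear": [0, 0, 2], "delta_rot": [0, 0, 0]},
  {"fingers": 1, "linear": [0, 0, 1.2], "delta_rot": [0, 0, 0]},
  {"fingers": 1, "linear": [0, 0, 0], "delta_rot": [0, 0, 0]},
  {"fingers": 1, "linear": [0, 0, 0], "delta_rot": [0, 0, 0]},
  {"fingers": 1, "linear": [0, 0, 0], "delta_rot": [0, 0, 0]},
])

```text
clock: 18.95
ee_pos: [0.617, 0.0034, 0.1195]
orientation: [0.7, 0.649, 0.201, 0.221]
force: [0.3, -0.2, -0.9]
width: 0.0006
```

```bash
python3 - <<'E'
from h import *
barplan([.624,.003,.11],-.078,.0)
E
```

```text
lin cm [0.02 0.04 1.18] rot [-0.22  0.19  0.17] now rel bar mm [ -0.2  -0.3 -11.8] F tool [-0.1 -0.2  0.9]
```

Call:
play_rows([
  {"fingers": 1, "linear": [0, 0, 0.5], "delta_rot": [0, 0, 0]},
  {"fingers": 1, "linear": [0, 0, 0.5], "delta_rot": [0, 0, 0]},
  {"fingers": 1, "linear": [0, 0, 0.3], "delta_rot": [0, 0, 0]},
  {"fingers": 1, "linear": [0, 0, 0.3], "delta_rot": [0, 0, 0]},
  {"fingers": 1, "linear": [0, 0, 0.3], "delta_rot": [0, 0, 0]},
  {"fingers": 1, "linear": [0, 0, 0], "delta_rot": [0, 0, 0]},
  {"fingers": 1, "linear": [0, 0, 0], "delta_rot": [0, 0, 0]},
  {"fingers": 1, "linear": [0, 0, 0], "delta_rot": [0, 0, 0]},
])

```text
clock: 19.95
ee_pos: [0.6279, 0.0025, 0.1033]
orientation: [0.7, 0.649, 0.201, 0.221]
force: [-4.5, 0.9, 6.0]
width: 0.0001
```

```bash
python3 - <<'E'
from h import *
barplan([.624,.003,.11],-.078,.0)
E
```

```text
lin cm [ 0.02  0.06 -0.77] rot [-0.25  0.19  0.17] now rel bar mm [-0.2 -0.6  7.7] F tool [ 0.6 -0.3 -7.5]
```

Call:
play_rows([
  {"fingers": 1, "linear": [0, 0, 0.15], "delta_rot": [0, 0, 0]},
  {"fingers": 1, "linear": [0, 0, 0.1], "delta_rot": [0, 0, 0]},
  {"fingers": 1, "linear": [0, 0, 0.1], "delta_rot": [0, 0, 0]},
  {"fingers": 1, "linear": [0, 0, 0], "delta_rot": [0, 0, 0]},
  {"fingers": 1, "linear": [0, 0, 0], "delta_rot": [0, 0, 0]},
  {"fingers": 1, "linear": [0, 0, 0], "delta_rot": [0, 0, 0]},
  {"fingers": 1, "linear": [0, 0, 0], "delta_rot": [0, 0, 0]},
  {"fingers": 1, "linear": [0, 0, 0], "delta_rot": [0, 0, 0]},
])

```text
clock: 20.95
ee_pos: [0.6293, 0.0024, 0.102]
orientation: [0.7, 0.649, 0.201, 0.221]
force: [-35.5, 0.6, 35.5]
width: 0.0
```

```bash
python3 - <<'E'
from h import *
barplan([.624,.003,.11],-.078,.0)
K,T,im=snap("side","s12")
for n in("s10","s12"):
    K,T,im=load(n);x,y=310,180;hsv=cv2.cvtColor(im[y:y+60,x:x+80],cv2.COLOR_BGR2HSV)
    m=cv2.inRange(hsv,(0,150,120),(8,255,255))|cv2.inRange(hsv,(172,150,120),(180,255,255))
    v,u=np.nonzero(m);print(n,(u.min()+x,u.max()+x,v.min()+y,v.max()+y),len(u))
E
```

```text
lin cm [ 0.01  0.02 -0.96] rot [-0.24  0.19  0.18] now rel bar mm [-0.2 -0.3  9.6] F tool [ -2.2  -8.7 -49.4]
s10 (np.int64(320), np.int64(371), np.int64(187), np.int64(239)) 403
s12 (np.int64(327), np.int64(372), np.int64(212), np.int64(239)) 121
```

Hard stop reached at 9.6 mm. The force is higher than needed, so I'll ease off slightly while staying on the stop, finish the hold, then release.

Call:
play_rows([
  {"fingers": 1, "linear": [0, 0, -0.07], "delta_rot": [0, 0, 0]},
  {"fingers": 1, "linear": [0, 0, 0], "delta_rot": [0, 0, 0]},
  {"fingers": 1, "linear": [0, 0, 0], "delta_rot": [0, 0, 0]},
  {"fingers": 1, "linear": [0, 0, 0], "delta_rot": [0, 0, 0]},
  {"fingers": 1, "linear": [0, 0, 0], "delta_rot": [0, 0, 0]},
  {"fingers": 1, "linear": [0, 0, 0], "delta_rot": [0, 0, 0]},
  {"fingers": 1, "linear": [0, 0, 0], "delta_rot": [0, 0, 0]},
  {"fingers": 1, "linear": [0, 0, 0], "delta_rot": [0, 0, 0]},
])

```text
clock: 22.0
ee_pos: [0.629, 0.0024, 0.1021]
orientation: [0.7, 0.649, 0.201, 0.221]
force: [-25.4, 2.1, 26.8]
width: 0.0004
```

Call:
play_rows([
  {"fingers": 1, "linear": [0, 0, -0.4], "delta_rot": [0, 0, 0]},
  {"fingers": 1, "linear": [0, 0, -0.5], "delta_rot": [0, 0, 0]},
  {"fingers": 1, "linear": [0, 0, -0.6], "delta_rot": [0, 0, 0]},
  {"fingers": 1, "linear": [0, 0, -2], "delta_rot": [0, 0, 0]},
  {"fingers": 1, "linear": [0, 0, -4], "delta_rot": [0, 0, 0]},
  {"fingers": 1, "linear": [0, 0, -4], "delta_rot": [0, 0, 0]},
  {"fingers": 1, "linear": [0, 0, 0], "delta_rot": [0, 0, 0]},
  {"fingers": 1, "linear": [0, 0, 0], "delta_rot": [0, 0, 0]},
])

```text
clock: 23.0
ee_pos: [0.564, 0.0078, 0.1947]
orientation: [0.7, 0.649, 0.201, 0.22]
force: [0.2, -1.1, -0.1]
width: 0.0005
```

```bash
python3 - <<'E'
from h import *
s=st();C=[.624,.003,.11];r2=barplan(C,-.078,.0)
K,T,im=snap("wrist","w13");hsv=cv2.cvtColor(im,cv2.COLOR_BGR2HSV)
m=cv2.inRange(hsv,(0,150,90),(8,255,255));m[:, :190]=0;m[:,460:]=0;m[:190]=0
c=max(cv2.findContours(m,0,1)[0],key=cv2.contourArea)
o=-T[:3,:3].T@T[:3,3];n=-r2.as_matrix()[:,2]
def onf(uv):
    d=T[:3,:3].T@np.linalg.solve(K,np.r_[uv,1]);return (r2.inv().apply(o+d*(n@(np.array(C)-o))/(n@d)-np.array(C))[:2]*1e3).round(1).tolist()
print("bar",[onf(p) for p in cv2.approxPolyDP(cv2.convexHull(c),4,True)[:,0].astype(float)])
P=lambda x,y,z:proj(K,T,np.r_[D,0]+RD.apply(np.array([x,y,z])/1e3)).round(1)
b=cv2.inRange(hsv,(105,120,40),(130,255,255))[:230,520:];
for c in cv2.findContours(b,0,1)[0]:
    if cv2.contourArea(c)>300:print("cell blue box",(cv2.boxPoints(cv2.minAreaRect(c))+[520,0]).round().tolist(),"expected minus-top",P(-45,0,57),"seat",P(0,0,57),"shoulder",P(45,0,57))
E
```

```text
{'clock': 23.0, 'joints': [-0.0388, 0.0519, 1.959, -0.0513, 0.5263, -1.4972], 'ee_pos': [0.564, 0.0078, 0.1947], 'orientation': [0.7001, 0.6488, 0.2009, 0.2203], 'force': [0.2267, -1.1383, -0.0741], 'ft_torque': [0.0275, 0.2034, -0.0466], 'width': 0.0005}
lin cm [ 0.03  0.13 10.39] rot [-0.31  0.2   0.17] now rel bar mm [ 1.000e-01 -7.000e-01 -1.039e+02] F tool [-1.1  0.2  0.2]
bar [[93.6, -13.6], [91.7, 12.6], [-89.7, 13.4], [-92.6, -4.8], [-86.4, -16.3]]
cell blue box [[572.0, 137.0], [600.0, 49.0], [650.0, 65.0], [623.0, 153.0]] expected minus-top [644.1  62.7] seat [620.3 119.1] shoulder [601.9 162.8]
```

```bash
python3 -c "
from rig import ctrl
print(ctrl.sign_off())"
```

```text
the job is handed in; nothing more can be done
None
```

I fitted the blue cell from the cradle into the dock, tested the stop bar, and handed the job in at about 23 s on the robot's clock.

**Cell:**
- I pressed its minus end about 19 mm into the spring, tilted 37° with the minus end down. I then swung it level under the lip, slid it towards the end wall and let go.
- After release, the pictures show the cell level in both supports. The spring plate is on its minus end and its copper shoulder is at the yellow wall, under the lip.
- Its minus end came within about 5 px of where I expected it.
- Just before release, the gripper read 3.6 mm short of the seat position. I left the spring to push the cell the rest of the way. I did not measure the final gap at the wall separately.

**Bar:**
- I pressed it along its normal, about 1 mm from the measured centre, down to the hard stop at roughly 9.6 mm. I held it there for more than a second and released it.
- Afterwards the bar's outline matched the one from before the press to within about 1 mm. I did not measure the rocking directly.
- The fingertips reached about 50 N on the stop for a moment, more than needed. I eased that to about 37 N for most of the hold. Both are well under the 120 N wrist limit, but both readings would be near or over the 40 N limit if it also covers the fingertips. I took that limit to mean the arm and gripper body only.

The gripper stood about 10 cm clear at hand-in. As far as I saw, none of the other objects was touched.

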